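# Open the stop-valve box by its rear spring catch

## Robot

A 6-joint arm with a two-finger parallel gripper is mounted at the origin on the work surface. World frame = base frame: x ahead of the robot, y to its left, z up, the work surface at z = 0. Lengths are in m, angles in rad, forces in N, time in s.
With the tool pointing down it reaches from about 0.35 to 0.775 m from the base axis. Payload 5.5 kg.
Tool frame: the origin (TCP) lies midway between the tips of the shut fingers; the grasp point (between the pads) lies manip.hold_point_z behind it (manip.hold_point_z is the distance from the TCP to the grasp point, in m); z points along the fingers, y is the line along which they close (so a half turn about z gives the same grasp; the last joint's range is limited). The gripper opens to 85 mm and grips with 20 to 120 N. Pads are 22 mm wide; open, the fingers measure 114 mm over their backs; the gripper's body (76 mm by 85 mm) begins 54 mm behind the grasp point. The pads swing forward as they close: fully open they stand 13 mm farther back than shut.
Start: joints at [1.154, 0.313, 0.046, 1.304, 0, 1.431], TCP at [0.157, 0.553, 0.231] pointing down, gripper open.
Joint ranges: [-2.76, 2.76], [-0.86, 1.69], [-1.03, 1.26], [-2.2, 2.34], [-1.47, 1.5], [-3.14, 3.14]. Speed limits (rad/s): [2.57, 2.57, 3.14, 3.14, 3.14, 3.14].

## Interface

Orientations are given as a unit quaternion [x, y, z, w].
In Python, from workcell import manip, optics, job_done gives the robot as it stands.
- The arm moves only by the tool play_rows, never from a script. Its argument "series" is a list of rows, each a list of 6 numbers: the shift along the tool's x, y, z scaled (see below), then the turn, a rotation vector about the tool's x, y, z scaled (see below). In form: [[dx, dy, dz, wx, wy, wz], ...]. A call has 1 to 12 rows; each row shifts and turns the commanded pose from where the row before left it, along the tool's axes as they then stand; what a row does not reach is not made up. The controller multiplies each number of a shift by 60 mm and each number of a turn by pi/4 rad. A row lasts 1/8 s, in which the tool goes at most 62.5 mm and 10.7 degrees, less where a joint would pass 70% of its speed; a pose out of reach is approached as far as the arm can. A call with a number of a shift or a turn outside -1 to 1 is refused whole. A call with a gripper value outside its range is refused whole. "gripper" is the opening, from 0 (shut) to 1 (fully open), set as the call begins (left out, the last holds). The fingers move at their own pace and stop on an object; "newtons" is the grip in N (left out, the last holds). Time passes only in rows, so rows that do not move let the fingers close. It gives the time, the measured TCP pose, the force, the opening and the grip force at its end, in the units of the state.
- manip.state(): the state, without advancing time (a new reading comes with each control period).
- optics.grab_frame(name): name is "side" or "top" or "wrist"; returns the picture (384x512x3 uint8, red, green, blue); there is no depth.
- optics.camera_params(name): a dict with "camera_matrix" (3x3 intrinsics, pixels), "k1" (the pictures are not rectified: a ray, as slopes to the right and down, at radius r is drawn at 1 + k1 r^2 times it, then the intrinsics apply), "R" (3x3) and "t" (3): a world point X has camera coordinates R X + t. Camera axes: x right, y down, z forward; pixel columns grow to the right and rows downward; lengths in m; the calibration is good to about 2 mm. A picture is of the moment at which its call begins: read the wrist's pose just before it. camera_params takes no time and is no camera call; for the wrist camera it gives the pose at the moment of the call.
- job_done(): hands the job in; it is judged then, once.
The state is a dict: "clock": time; "qpos": joint angles; "qd": joint speeds; "effort": joint torques, N m; "tool_pos": TCP position; "eef_rot": TCP orientation; "ft_force": force on the tool from outside, world axes, zero at the start; "torque": the same for the moment, N m; "finger_gap": finger opening in m; "grasp_force": force on a finger pad.
Only numpy, scipy, OpenCV 4.12 (cv2) and the standard library are available. Lean on these libraries where they do the work, as an engineer would, in place of code of your own. Each camera call takes 0.05 s, during which the arm holds its last target. There are 200 camera calls.

## Task

The tap drips, so open the stop-valve box: first turn the knob on its lid a full quarter turn clockwise. Then draw the push dowel out of its sleeve by the tip that shows, set it down on the marble and take it afresh farther back, and with it press gently through the collared hole in the back of the box until the spring catch lets the lid spring open. Finally lay the dowel down flat on the marble; do not shove the jar, bowl, saucer or spatula about.

Things in the scene. Friction and masses are not known exactly. Their poses are not given: they have to be found in the camera images.
- valve_box: white plastic stop-valve box fixed to the ledge, 120 (x) x 160 (y) x 90 mm high, plus a 6 mm grey lid on top. Origin: centre of its underside; z up. Its back is the -x face (roughly towards the robot), from which a collar around a hole stands out; a copper pipe leaves the +x face.
- hole_mouth (a point): centre of the outer mouth of the hole: 20 mm square, along the box's x axis, through a 15 mm long, 34 mm square collar and the 8 mm back wall. Box frame x = -75, y = -35, z = 42 mm (so 42 mm above the ledge); axes as the box: push along +x.
- catch (a joint): travel in m of the steel spring catch inside, straight behind the hole: 0 at rest, grows along the box's +x, hard stop 0.020. Its 34 x 40 mm plate waits 45 mm inside the hole's mouth. Pushes back with 4.5 N at rest, 8 N at the stop. From about 0.010 on it frees the lid if the knob has been turned; else the lid stays shut. Springs back when let go.
- cam_knob (a joint): angle in rad of the knob on the lid: 0 locked (as found, or a little turned), grows clockwise seen from above, hard stop at 1.571. The cam beneath is clear from about 1.0. Stays where it is left; friction about 0.05 N m.
- knob_grip (a point): centre of the knob's grip, a black upright bar 60 mm long, 14 wide, 26 tall (4 to 30 mm above the lid's top; this point is 18 mm above it). x axis along the bar, which lies along the box's x when the joint reads 0. Box frame x = -14, y = 25, z = 114 mm with the lid shut.
- lid (a joint): opening angle in rad of the lid, hinged along the top of the box's far (+x) side; 0 shut (it may read up to 0.02 from play), sprung open to its stop at 0.9 once both knob and catch are released. It opens by itself in about a second, its edge on the hole's side rising.
- lid_edge (a point): middle of the top of the lid's free edge, above the box's back (box frame x = -60, y = 0, z = 96 mm with the lid shut).
- push_dowel: pale wooden tool, loose, about 60 g: a 30 x 30 x 75 mm square handle and, on the same axis, a 12 mm round dowel 95 mm long (170 overall). Origin: centre of the handle, 15 mm above the ledge when lying; x along the axis to the tip. Balances 10 mm ahead of the origin. Starts lying on the ledge, handle in the sleeve, the last 43 to 50 mm of the slim end out.
- dowel_tip (a point): end of the slim dowel, on the axis, 132.5 mm from the origin of push_dowel.
- sleeve: dark wooden tunnel fixed to the ledge, without floor, 135 mm long (x), 54 mm wide, 44 mm high, inner width and height 38 mm; closed at -x, open at +x. Origin: centre of its underside; its mouth lies 67.5 mm along its +x, the dowel slides out that way.
- jar: bystander: clear plastic jar with white screw lid, 72 mm wide, 100 mm high; origin at its underside
- bowl: bystander: orange bowl, 120 mm wide, 55 mm high; origin at its underside
- saucer: bystander: white saucer, 130 mm wide, 20 mm high; origin at its underside
- spatula: bystander: wooden spatula lying flat, 200 mm long along its x
Things that resemble listed ones, but are neither listed nor needed, are in the scene too. Of the things shaped like the sleeve, the wooden one is meant.

How it is judged:
By the outcome, as a careful person would: the job done as asked, in the order asked, and still so for the second after the job is handed in, with the robot touching nothing.
It also fails if it takes over 72 s, if anything falls off the work surface, if the arm or the gripper's body presses on something with over 40 N, if the wrist force passes 120 N, or if a joint passes its speed limit or range.

## Working session

There is one attempt and no reset: what is moved stays moved. The work goes in short steps, Python scripts to look and compute and a tool call to move; the robot and the scene stay as the last step left them, time stands still between calls to the robot, and variables do not carry over. Pictures are saved under pics/ and viewed, at most 10 in all, crops included, and the job is handed in when it is done.

Besides the shell and the picture viewer there is one more tool, called by a JSON object that holds its "fn" and its "kwargs". play_rows: Moves the arm, as the interface text tells. Shifts and turns lie within -1 to 1; 1 stands for 60 mm of shift or pi/4 rad of turn. Its arguments: {"type":"object","properties":{"series":{"type":"array"},"gripper":{"type":"number"},"newtons":{"type":"number"}},"required":["series"]}

```bash
ls; mkdir -p pics
cat > h.py <<'E'
import numpy as np, cv2
from scipy.spatial.transform import Rotation as Ro
from workcell import manip, optics, job_done
def save(cam,name):
    p=optics.camera_params(cam); f=optics.grab_frame(cam)
    cv2.imwrite('pics/'+name+'.png',f[:,:,::-1]); return p,f
def ray(p,uv):
    K=np.array(p["camera_matrix"]);d=np.linalg.solve(K,[uv[0],uv[1],1.])[:2]
    s=d.copy()
    for _ in range(20): s=d/(1+p["k1"]*(s@s))
    R=np.array(p["R"]);t=np.array(p["t"])
    return -R.T@t, R.T@np.array([s[0],s[1],1.])
def at_z(p,uv,z):
    o,d=ray(p,uv); return o+d*(z-o[2])/d[2]
def proj(p,X):
    c=np.array(p["R"])@np.array(X)+np.array(p["t"]);s=c[:2]/c[2];s=s*(1+p["k1"]*(s@s))
    return (np.array(p["camera_matrix"])@[s[0],s[1],1])[:2]
E
python3 - <<'E'
from h import *
a=save('top','top0');b=save('side','side0')
import pickle;pickle.dump((a[0],b[0]),open('cams.pkl','wb'))
im=np.hstack([a[1]]);
for p in (a[0],b[0]): print(-np.array(p["R"]).T@p["t"],np.round(p["R"],2).tolist(),p["k1"])
s=manip.state();print(s,manip.hold_point_z)
E
```

```text
pics
[ 0.33484821 -0.05600934  0.96713853] [[0.09, -1.0, -0.01], [-0.97, -0.09, -0.22], [0.22, 0.03, -0.98]] -0.03189809456594992
[ 0.26661853 -0.96037763  1.06269559] [[0.96, -0.27, 0.01], [-0.19, -0.69, -0.7], [0.2, 0.67, -0.71]] -0.10966260610755905
{'clock': 0.1, 'qpos': array([1.15441234e+00, 3.13873168e-01, 4.51012204e-02, 1.30360484e+00,
       1.78841306e-05, 1.43117120e+00]), 'qd': array([ 0.00063175, -0.00045012,  0.00189249, -0.0016791 , -0.00052614,
        0.00046553]), 'effort': array([ 3.03749235e-03, -4.81724060e+01,  2.99243885e+01,  1.27375373e-02,
       -1.34602819e-04, -2.03808878e-05]), 'tool_pos': array([0.15694591, 0.55269642, 0.23053123]), 'eef_rot': array([ 1.37938183e-01,  9.90440525e-01, -7.57437114e-04, -2.25467959e-04]), 'ft_force': array([ 0.8529372 , -0.67012879, -0.16940575]), 'torque': array([-0.03284474,  0.02517775, -0.02648749]), 'grasp_force': 0.0, 'finger_gap': 0.08535603208897422} 0.0187
```

View pics/top0.png

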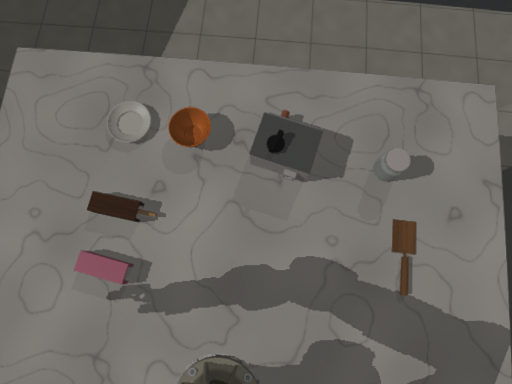

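View pics/side0.png

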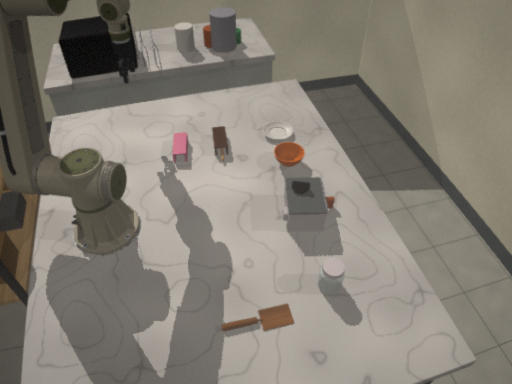

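Top picture: the wooden sleeve is at (117,206) with the dowel tip near (163,214), and the pink lookalike sleeve is at (104,267), which I reject. The valve box lid is at (287,144), the knob at (277,142) and the collar at (290,174). Next is one close crop of each.

Run:
```python
from h import *
f=cv2.imread('pics/top0.png')
a=cv2.resize(f[180:290,70:190],None,fx=5,fy=5,interpolation=cv2.INTER_CUBIC)[:550,:]
b=cv2.resize(f[100:190,235:355],None,fx=3.3,fy=3.3,interpolation=cv2.INTER_CUBIC)
c=np.zeros((600,800,3),np.uint8)
a=cv2.resize(f[185:235,80:175],(800,421)[:2],interpolation=cv2.INTER_CUBIC)
a=cv2.resize(f[188:228,82:172],None,fx=6,fy=6,interpolation=cv2.INTER_CUBIC)
b=cv2.resize(f[104:184,242:332],None,fx=4.4,fy=4.4,interpolation=cv2.INTER_CUBIC)
c[:240,:540]=np.clip(a*1.6,0,255);c[245:245+b.shape[0],:b.shape[1]]=np.clip(b*1.6,0,255)
cv2.imwrite('pics/crop0.png',c)
```

```text
(no output)
```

View pics/crop0.png

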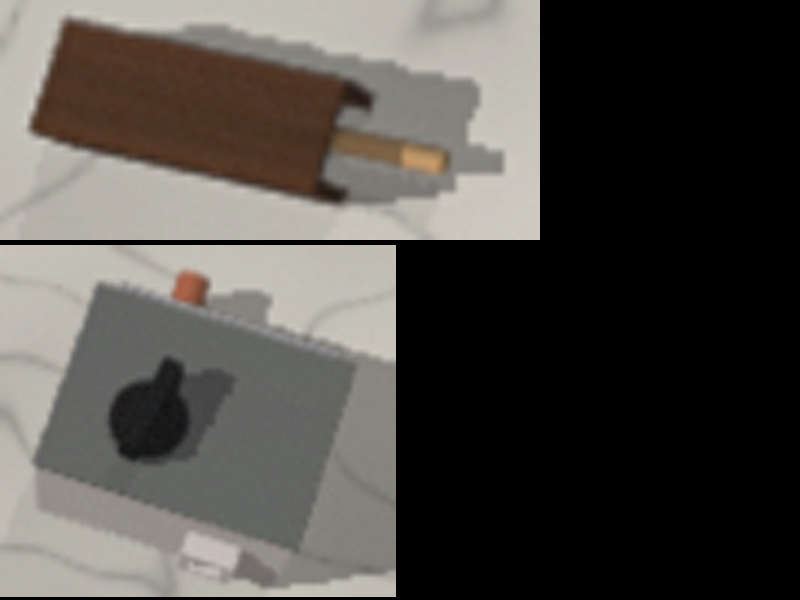

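```bash
cat > fit.py <<'E'
from h import *
import pickle
top,side=pickle.load(open('cams.pkl','rb'))
B=lambda x,y:(242+(x+.5)/4.4-.5,104+(y-245+.5)/4.4-.5)
A=lambda x,y:(82+(x+.5)/6-.5,188+(y+.5)/6-.5)
def fit(loc,w):
    loc=np.array(loc);w=np.array(w)
    R,_=Ro.align_vectors(np.c_[w-w.mean(0),0*w[:,0]][:,:3],np.c_[loc-loc.mean(0),0*loc[:,0]])
    z=R.as_euler('xyz')[2];c=w.mean(0)
    r=np.array([[np.cos(z),-np.sin(z)],[np.sin(z),np.cos(z)]])
    return c-r@loc.mean(0),z,np.linalg.norm((loc@r.T+c-r@loc.mean(0))-w,axis=1)
if __name__=='__main__':
    w=[at_z(top,B(*q),.096)[:2] for q in [(97,283),(357,358),(300,550),(35,465)]]
    c,z,e=fit([(.06,.08),(.06,-.08),(-.06,-.08),(-.06,.08)],w);print('box',c,z,e)
    r=lambda z:np.array([[np.cos(z),-np.sin(z)],[np.sin(z),np.cos(z)]])
    print('knob',c+r(z)@[-.014,.025],'hole',c+r(z)@[-.075,-.035])
    k=[at_z(top,B(*q),.126)[:2] for q in [(173,360),(130,452)]];print('bar',k,np.mean(k,0),np.arctan2(*(k[0]-k[1])[::-1]))
    w=[at_z(top,A(*q),.044)[:2] for q in [(67,18),(345,78),(318,195),(30,132)]]
    c,z,e=fit([(-.0675,.027),(.0675,.027),(.0675,-.027),(-.0675,-.027)],w);print('sleeve',c,z,e,'mouth',c+r(z)@[.0675,0])
    print('tip',at_z(top,A(447,160),.015),'root',at_z(top,A(333,140),.015))
E
python3 fit.py
python3 - <<'E'
from h import *
p=optics.camera_params('wrist');s=manip.state()
Rt=Ro.from_quat(s['eef_rot']).as_matrix();print(Rt.round(3));o=-np.array(p["R"]).T@p["t"]
print('cam in tool',Rt.T@(o-s['tool_pos']),(Rt.T@np.array(p["R"]).T).round(2))
E
```

```text
box [ 0.66673507 -0.11678256] -0.22087291385728466 [0.00169921 0.00300596 0.00304852 0.00161388]
knob [ 0.65855222 -0.08932275] hole [ 0.58588923 -0.13450118]
bar [array([ 0.6859884 , -0.09866297]), array([ 0.62790386, -0.07836752])] [ 0.65694613 -0.08851524] -0.33615118881380734
sleeve [0.46540511 0.32826516] -1.6851839041673973 [0.00130579 0.00229187 0.00040302 0.00074917] mouth [0.45770077 0.26120629]
tip [0.45556734 0.2175162  0.015     ] root [0.45978556 0.2712046  0.015     ]
[[-0.962  0.273 -0.001]
 [ 0.273  0.962 -0.001]
 [ 0.    -0.002 -1.   ]]
cam in tool [ 0.07390282 -0.00034687 -0.1423804 ] [[ 0.   -0.96 -0.29]
 [ 1.    0.   -0.  ]
 [ 0.   -0.29  0.96]]
```

```bash
cat >> h.py <<'E'
def down(yaw): # tool z down, tool x at yaw
    c,s=np.cos(yaw),np.sin(yaw); return Ro.from_matrix(np.array([[c,s,0],[s,-c,0],[0,0,-1.]]))
def rows(wps,start=None):
    "wps: list of (pos,Rot,n); prints rows in batches of 12"
    s=manip.state(); P,R=start or (s['tool_pos'],Ro.from_quat(s['eef_rot'])); out=[]
    for pos,T,n in wps:
        pos=np.array(pos)
        for k in range(n,0,-1):
            d=R.inv().apply(pos-P)/k; w=(R.inv()*T).as_rotvec()/k
            r=np.round(np.r_[d/.06,w/(np.pi/4)],2)+0.
            P=P+R.apply(r[:3]*.06); R=R*Ro.from_rotvec(r[3:]*np.pi/4); out.append(r.tolist())
    o=np.array(out); assert (np.linalg.norm(o[:,:3],axis=1)*60<62.5).all() and (np.linalg.norm(o[:,3:],axis=1)*45<10.7).all(),o
    for i in range(0,len(out),12): print(str(out[i:i+12]).replace(' ','').replace('0.0,','0,').replace('0.0]','0]'))
    return P,R
E
python3 - <<'E'
from h import *
rows([([.658,-.089,.2],down(np.pi-.336),24)])
E
```

```text
[[-0.46,-0.33,0.02,0,0,0],[-0.46,-0.33,0.02,0,0,0],[-0.46,-0.33,0.02,0,0,0],[-0.46,-0.33,0.02,0,0,0],[-0.46,-0.33,0.02,0,0,0],[-0.46,-0.33,0.02,0,0,0],[-0.46,-0.33,0.02,0,0,0],[-0.46,-0.34,0.02,0,0,0],[-0.45,-0.33,0.02,0,0,0],[-0.46,-0.34,0.02,0,0,0.01],[-0.46,-0.33,0.02,0,0,0],[-0.46,-0.33,0.02,0,0,0.01]]
[[-0.46,-0.33,0.02,0,0,0],[-0.46,-0.33,0.02,0,0,0.01],[-0.46,-0.32,0.02,0,0,0],[-0.46,-0.32,0.02,0,0,0.01],[-0.46,-0.32,0.02,0,0,0],[-0.47,-0.32,0.03,0,0,0.01],[-0.47,-0.32,0.02,0,0,0],[-0.47,-0.32,0.03,0,0,0.01],[-0.47,-0.31,0.02,0,0,0],[-0.47,-0.31,0.03,0,0,0.01],[-0.47,-0.31,0.02,0,0,0],[-0.47,-0.31,0.03,0,0,0.01]]
```

{"fn": "play_rows", "kwargs": {"series": [[-0.46,-0.33,0.02,0,0,0],[-0.46,-0.33,0.02,0,0,0],[-0.46,-0.33,0.02,0,0,0],[-0.46,-0.33,0.02,0,0,0],[-0.46,-0.33,0.02,0,0,0],[-0.46,-0.33,0.02,0,0,0],[-0.46,-0.33,0.02,0,0,0],[-0.46,-0.34,0.02,0,0,0],[-0.45,-0.33,0.02,0,0,0],[-0.46,-0.34,0.02,0,0,0.01],[-0.46,-0.33,0.02,0,0,0],[-0.46,-0.33,0.02,0,0,0.01]], "gripper": 1}}

```text
clock: 1.6
tool_pos: [0.4098, 0.2317, 0.2165]
eef_rot: [0.146, 0.989, -0.0, -0.0]
ft_force: [0.4, 0.4, 0.0]
finger_gap: 0.0855
grasp_force: 0.0
```

{"fn": "play_rows", "kwargs": {"series": [[-0.46,-0.33,0.02,0,0,0],[-0.46,-0.33,0.02,0,0,0.01],[-0.46,-0.32,0.02,0,0,0],[-0.46,-0.32,0.02,0,0,0.01],[-0.46,-0.32,0.02,0,0,0],[-0.47,-0.32,0.03,0,0,0.01],[-0.47,-0.32,0.02,0,0,0],[-0.47,-0.32,0.03,0,0,0.01],[-0.47,-0.31,0.02,0,0,0],[-0.47,-0.31,0.03,0,0,0.01],[-0.47,-0.31,0.02,0,0,0],[-0.47,-0.31,0.03,0,0,0.01],[0,0,0,0,0,0]]}}

```text
invalid input
```

{"fn": "play_rows", "kwargs": {"series": [[-0.46,-0.33,0.02,0,0,0],[-0.46,-0.33,0.02,0,0,0.01],[-0.46,-0.32,0.02,0,0,0],[-0.46,-0.32,0.02,0,0,0.01],[-0.46,-0.32,0.02,0,0,0],[-0.47,-0.32,0.03,0,0,0.01],[-0.47,-0.32,0.02,0,0,0],[-0.47,-0.32,0.03,0,0,0.01],[-0.47,-0.31,0.02,0,0,0],[-0.47,-0.31,0.03,0,0,0.01],[-0.47,-0.31,0.02,0,0,0],[-0.47,-0.31,0.03,0,0,0.01]]}}

```text
clock: 3.1
tool_pos: [0.6587, -0.0892, 0.1994]
eef_rot: [0.169, 0.986, 0.0, -0.001]
ft_force: [0.8, 0.2, 0.7]
finger_gap: 0.0854
grasp_force: 0.0
```

Run:
```python
from h import *
import pickle
save('top','x')
p,f=save('wrist','w1');pickle.dump(p,open('w1.pkl','wb'))
s=manip.state();print(s['tool_pos'],s['eef_rot'])
```

```text
[ 0.65952161 -0.09124116  0.19836141] [ 1.70554463e-01  9.85348160e-01 -2.60261933e-04 -3.34118208e-04]
```

View pics/w1.png

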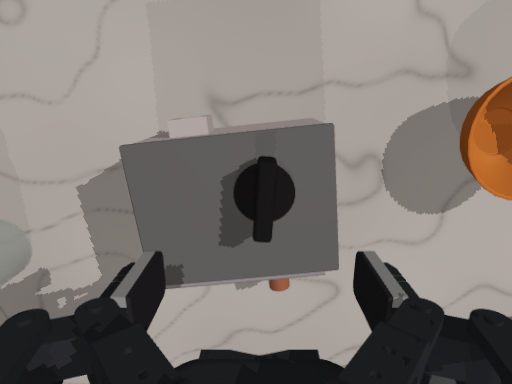

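The wrist picture shows the lid corners at (121,146), (333,124), (338,269) and (153,287). The bar runs from (266,157) to (262,241) and the collar is at (190,127).

Run:
```python
from fit import *
p=pickle.load(open('w1.pkl','rb'))
w=[at_z(p,q,.096)[:2] for q in [(121,146),(333,124),(338,269),(153,287)]]
c,z,e=fit([(-.06,-.08),(-.06,.08),(.06,.08),(.06,-.08)],w);print('box',c,z,e)
r=lambda z:np.array([[np.cos(z),-np.sin(z)],[np.sin(z),np.cos(z)]])
print('knob',c+r(z)@[-.014,.025],'hole',c+r(z)@[-.075,-.035])
k=[at_z(p,q,.126)[:2] for q in [(262.5,241),(266.5,157)]];print('bar',np.mean(k,0),np.linalg.norm(k[0]-k[1]),np.arctan2(*(k[0]-k[1])[::-1]))
k=[at_z(p,q,.059)[:2] for q in [(169,119),(209,116)]];print('collar top edge',np.mean(k,0),np.linalg.norm(k[0]-k[1]))
```

```text
box [ 0.66759561 -0.1157253 ] -0.2376880103311154 [0.0013717  0.00082408 0.0005177  0.00163292]
knob [ 0.65987563 -0.08813179] hole [ 0.58646327 -0.13208205]
bar [ 0.65742166 -0.08818888] 0.06132316262093054 -0.3830394703175224
collar top edge [ 0.58670045 -0.13018042] 0.03428893575296453
```

Run:
```python
from h import *
s=rows([([.6585,-.088,.19],down(np.pi-.38),3),([.6585,-.088,.104],down(np.pi-.38),7)])
print()
rows([([.6585,-.088,.104],down(np.pi-.38-1.47),12)],s)
```

```text
[[0.01,0.02,0.05,0,0,0.02],[0.01,0.01,0.04,0,0,0.01],[0.01,0.01,0.05,0,0,0.02],[0,0,0.2,0,0,0],[0,0,0.21,0,0,0],[0,0,0.2,0,0,0],[0,0,0.21,0,0,0],[0,0,0.2,0,0,0],[0,0,0.21,0,0,0],[0,0.01,0.2,0,0,0]]

[[0,0,0,0,0,0.16],[0,0,0,0,0,0.16],[0,0,0,0,0,0.15],[0,0,0,0,0,0.16],[0,0,0,0,0,0.15],[0,0,0,0,0,0.16],[0,0,0,0,0,0.15],[0,0,0,0,0,0.16],[0,0,0,0,0,0.15],[0,0,0,0,0,0.16],[0,0,0,0,0,0.15],[0,0,0,0,0,0.16]]
```

{"fn": "play_rows", "kwargs": {"series": [[0.01,0.02,0.05,0,0,0.02],[0.01,0.01,0.04,0,0,0.01],[0.01,0.01,0.05,0,0,0.02],[0,0,0.2,0,0,0],[0,0,0.21,0,0,0],[0,0,0.2,0,0,0],[0,0,0.21,0,0,0],[0,0,0.2,0,0,0],[0,0,0.21,0,0,0],[0,0.01,0.2,0,0,0],[0,0,0,0,0,0]]}}

```text
clock: 4.58
tool_pos: [0.6568, -0.0847, 0.1044]
eef_rot: [0.188, 0.982, 0.0, -0.001]
ft_force: [-0.4, -0.6, -0.3]
finger_gap: 0.0853
grasp_force: 0.0
```

{"fn": "play_rows", "kwargs": {"series": [[0,0,0,0,0,0],[0,0,0,0,0,0],[0,0,0,0,0,0],[0,0,0,0,0,0],[0,0,0,0,0,0],[0,0,0,0,0,0],[0,0,0,0,0,0],[0,0,0,0,0,0]], "gripper": 0, "newtons": 25}}

```text
clock: 5.58
tool_pos: [0.6572, -0.0872, 0.1065]
eef_rot: [0.189, 0.982, -0.002, 0.0]
ft_force: [-2.3, -5.8, 1.8]
finger_gap: 0.0134
grasp_force: 31.4
```

{"fn": "play_rows", "kwargs": {"series": [[0,0,0,0,0,0.16],[0,0,0,0,0,0.16],[0,0,0,0,0,0.15],[0,0,0,0,0,0.16],[0,0,0,0,0,0.15],[0,0,0,0,0,0.16],[0,0,0,0,0,0.15],[0,0,0,0,0,0.16],[0,0,0,0,0,0.15],[0,0,0,0,0,0.16],[0,0,0,0,0,0.15],[0,0,0,0,0,0.16]]}}

```text
clock: 7.08
tool_pos: [0.6608, -0.0856, 0.1067]
eef_rot: [0.799, 0.601, 0.002, 0.002]
ft_force: [6.9, -0.7, -1.7]
finger_gap: 0.0133
grasp_force: 35.5
```

Run:
```python
from h import *
s=manip.state();print(s['tool_pos'],s['ft_force'],s['torque'],s['qpos'][5],Ro.from_quat(s['eef_rot']).as_matrix()[:,0],s['finger_gap'])
```

```text
[ 0.6607984  -0.08561785  0.10668357] [ 6.88920748 -0.69521877 -1.71478245] [-0.27408174 -1.40053327  0.81587357] 1.6016016078452526 [2.76536668e-01 9.61003179e-01 6.00729675e-04] 0.013308555021405644
```

Run:
```python
from h import *
s=manip.state()
R=Ro.from_quat(s['eef_rot']);P=s['tool_pos']
s=rows([(P+[0,0,.1],R,4),([.458,.236,.115],down(1.457),12)])
```

```text
[[0,0,-0.42,0,0,0],[0,0,-0.42,0,0,0],[0,0.01,-0.41,0,0,0],[0,0,-0.42,0,0,0],[0.35,-0.39,0.13,0,0,-0.02],[0.36,-0.39,0.12,0,0,-0.02],[0.36,-0.38,0.13,0,0,-0.02],[0.37,-0.38,0.12,0,0,-0.02],[0.38,-0.37,0.13,0,0,-0.02],[0.38,-0.37,0.12,0,0,-0.02],[0.39,-0.36,0.13,0,0,-0.02],[0.39,-0.35,0.12,0,0,-0.01]]
[[0.4,-0.35,0.13,0,0,-0.02],[0.4,-0.35,0.12,0,0,-0.01],[0.4,-0.34,0.13,0,0,-0.02],[0.41,-0.34,0.12,0.01,0,-0.01]]
```

{"fn": "play_rows", "kwargs": {"series": [[0,0,0,0,0,0],[0,0,0,0,0,0],[0,0,0,0,0,0],[0,0,0,0,0,0],[0,0,-0.2,0,0,0],[0,0,-0.4,0,0,0],[0,0,-0.5,0,0,0],[0,0,-0.5,0,0,0]], "gripper": 1}}

```text
clock: 8.07
tool_pos: [0.6577, -0.085, 0.2038]
eef_rot: [0.798, 0.603, 0.0, 0.0]
ft_force: [-0.0, 0.5, -0.4]
finger_gap: 0.0852
grasp_force: 0.0
```

Run:
```python
from h import *
s=rows([([.458,.236,.115],down(1.457),12)])
```

```text
[[0.35,-0.39,0.12,0,0,-0.02],[0.36,-0.38,0.12,0,0,-0.02],[0.37,-0.38,0.12,0,0,-0.02],[0.37,-0.37,0.12,0,0,-0.02],[0.38,-0.37,0.12,0,0,-0.02],[0.38,-0.36,0.13,0,0,-0.02],[0.39,-0.35,0.12,0,0,-0.01],[0.39,-0.35,0.13,0,0,-0.02],[0.4,-0.34,0.12,0,0,-0.01],[0.4,-0.34,0.13,0,0,-0.02],[0.4,-0.34,0.12,0,0,-0.01],[0.4,-0.33,0.13,0,0,-0.02]]
```

Run:
```python
from h import *
save('wrist','knob')
```

{"fn": "play_rows", "kwargs": {"series": [[0.35,-0.39,0.12,0,0,-0.02],[0.36,-0.38,0.12,0,0,-0.02],[0.37,-0.38,0.12,0,0,-0.02],[0.37,-0.37,0.12,0,0,-0.02],[0.38,-0.37,0.12,0,0,-0.02],[0.38,-0.36,0.13,0,0,-0.02],[0.39,-0.35,0.12,0,0,-0.01],[0.39,-0.35,0.13,0,0,-0.02],[0.4,-0.34,0.12,0,0,-0.01],[0.4,-0.34,0.13,0,0,-0.02],[0.4,-0.34,0.12,0,0,-0.01],[0.4,-0.33,0.13,0,0,-0.02]]}}

```text
clock: 9.62
tool_pos: [0.458, 0.2368, 0.1137]
eef_rot: [0.745, 0.667, 0.001, 0.0]
ft_force: [1.0, 0.1, 0.2]
finger_gap: 0.0855
grasp_force: 0.0
```

Run:
```python
from h import *
import pickle
save('top','x');save('top','x')
p,f=save('wrist','w2');pickle.dump(p,open('w2.pkl','wb'))
s=manip.state();print(s['tool_pos'],s['eef_rot'])
k=cv2.resize(cv2.imread('pics/knob.png'),(280,210))
a=cv2.imread('pics/w2.png');c=np.zeros((384,792,3),np.uint8);c[:,:512]=a;c[:210,512:]=k
cv2.imwrite('pics/w2c.png',c)
```

```text
[0.45736235 0.23672321 0.11339484] [ 7.44676444e-01  6.67425646e-01 -1.42310860e-05  2.88638415e-05]
```

View pics/w2c.png

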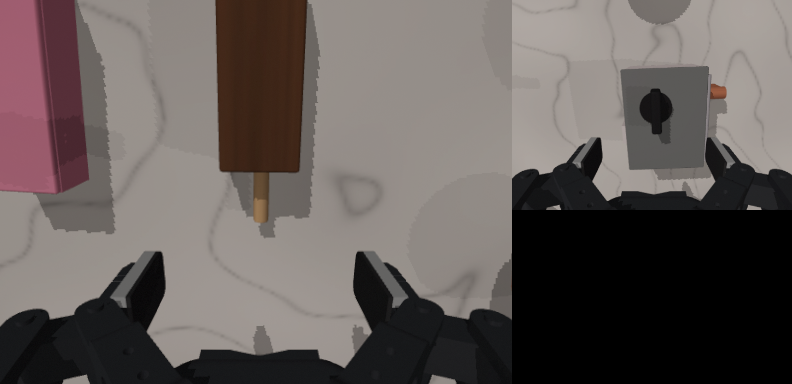

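The wrist picture shows the dowel tip at (261,222), leaving the sleeve at (261,172). The inset shows the knob bar now along the box's y, a full quarter turn.

Run:
```python
from fit import *
p=pickle.load(open('w2.pkl','rb'))
t=at_z(p,(261,221),.017);m=at_z(p,(261,185),.02);print(t,m,np.arctan2(*(t-m)[1::-1]),np.linalg.norm(t-m))
w=[at_z(p,q,.044) for q in [(219,171),(299,172)]];print(w,np.linalg.norm(w[0]-w[1]))
m=np.mean(w,0)[:2];d=np.array([np.cos(-1.685),np.sin(-1.685)]);print('exposed',(t[:2]-m)@d)
rows([([.4595,.2345,.07],down(1.457),3),([.4595,.2345,.005],down(1.457),6)])
```

```text
[0.45534977 0.21757519 0.017     ] [0.45852002 0.24752147 0.02      ] -1.6762680429302665 0.03026268580766678
[array([0.43230131, 0.2665549 , 0.044     ]), array([0.48521926, 0.26016089, 0.044     ])] 0.053302840143347956
exposed 0.045873122408858054
[[-0.01,0.01,0.24,0,0,0],[-0.01,0.01,0.24,0,0,0],[-0.01,0.02,0.24,0,0,0.01],[0,0,0.18,0,0,0],[0,0,0.18,0,0,0],[0,0,0.18,0,0,0],[0,0,0.18,0,0,0],[0,0,0.18,0,0,0],[0,0,0.19,0,0,0]]
```

{"fn": "play_rows", "kwargs": {"series": [[0,0,0.3,0,0,0],[0,0,0.3,0,0,0],[0,0,0.3,0,0,0],[0,0,0.3,0,0,0],[0,0,0.3,0,0,0],[0,0,0.2,0,0,0],[0,0,0.1,0,0,0],[0,0,0,0,0,0]]}}

```text
clock: 10.78
tool_pos: [0.4584, 0.2356, 0.0051]
eef_rot: [0.746, 0.666, -0.0, -0.0]
ft_force: [0.8, -0.3, -0.1]
finger_gap: 0.085
grasp_force: 0.0
```

{"fn": "play_rows", "kwargs": {"series": [[0,0,0,0,0,0],[0,0,0,0,0,0],[0,0,0,0,0,0],[0,0,0,0,0,0],[0,0,0,0,0,0],[0,0,0,0,0,0],[0,0,0,0,0,0],[0,0,0,0,0,0]], "gripper": 0, "newtons": 30}}

```text
clock: 11.78
tool_pos: [0.4582, 0.2359, 0.0051]
eef_rot: [0.746, 0.666, 0.0, -0.0]
ft_force: [-0.7, -0.3, 0.8]
finger_gap: 0.0107
grasp_force: 31.0
```

{"fn": "play_rows", "kwargs": {"series": [[-0.1,0,0,0,0,0],[-0.2,0,0,0,0,0],[-0.25,0,0,0,0,0],[-0.25,0,0,0,0,0],[-0.25,0,0,0,0,0],[-0.25,0,0,0,0,0],[-0.25,0,0,0,0,0],[-0.25,0,0,0,0,0],[-0.25,0,0,0,0,0],[-0.25,0,0,0,0,0],[-0.2,0,0,0,0,0],[-0.1,0,0,0,0,0]]}}

```text
clock: 13.28
tool_pos: [0.4407, 0.0801, 0.0051]
eef_rot: [0.746, 0.666, 0.0, -0.0]
ft_force: [-0.5, -0.2, 0.7]
finger_gap: 0.0107
grasp_force: 31.1
```

Run:
```python
from h import *
p,f=save('wrist','w3')
import pickle;pickle.dump(p,open('w3.pkl','wb'))
s=manip.state();print(s['tool_pos'],s['finger_gap'],s['grasp_force'],s['ft_force'])
```

```text
[0.44061069 0.07968394 0.00507098] 0.010562879420677953 31.098645329475403 [-0.05360149 -1.15578872 -0.23473851]
```

View pics/w3.png

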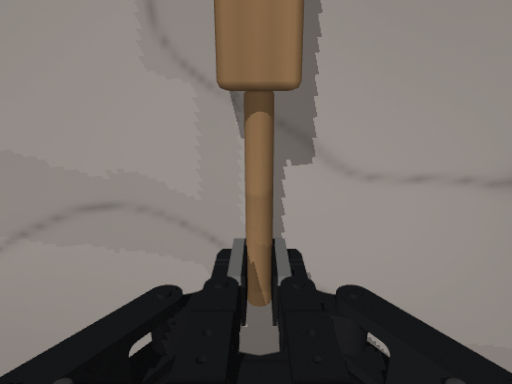

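Wrist picture: the dowel is held at the tip (260,303), with the handle front at (259,90), clear of the sleeve. I'll release it on the marble and move back over the handle.

{"fn": "play_rows", "kwargs": {"series": [[0,0,0,0,0,0],[0,0,0,0,0,0],[0,0,0,0,0,0],[0,0,0,0,0,0],[0,0,-0.2,0,0,0],[0,0,-0.5,0,0,0],[0,0,-0.5,0,0,0],[0.3,0,-0.3,0,0,0],[0.3,0,0,0,0,0],[0.1,0,0,0,0,0],[0,0,0,0,0,0],[0,0,0,0,0,0]], "gripper": 1}}

```text
clock: 14.82
tool_pos: [0.4451, 0.1222, 0.0949]
eef_rot: [0.746, 0.666, -0.0, -0.0]
ft_force: [1.0, -0.4, -0.1]
finger_gap: 0.0854
grasp_force: 0.0
```

Run:
```python
from h import *
p,f=save('wrist','w4')
import pickle;pickle.dump(p,open('w4.pkl','wb'))
s=manip.state();print(s['tool_pos'],s['finger_gap'],s['grasp_force'],s['ft_force'])
```

```text
[0.44511423 0.12211667 0.09485527] 0.0854783649001938 0.0 [ 0.63093561 -0.21924467  0.24140628]
```

View pics/w4.png

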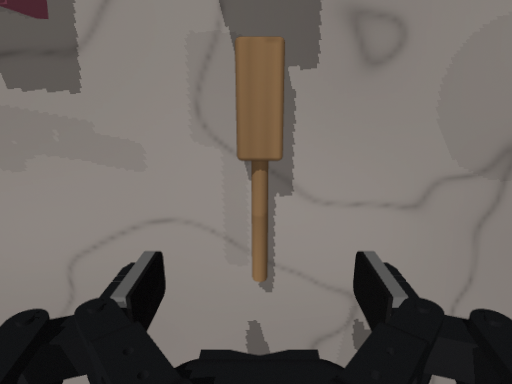

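Wrist picture: the dowel lies flat. The handle top runs from (260,37) to (259,158), and the tip is at (259,281).

Run:
```python
from fit import *
p=pickle.load(open('w4.pkl','rb'))
a=at_z(p,(260,38),.03);b=at_z(p,(260,157),.03);t=at_z(p,(259,280),.016)
print(a,b,np.linalg.norm(a-b),t,np.linalg.norm((t-a)[:2]))
d=(t-a)[:2];y=np.arctan2(d[1],d[0]);c=(a+b)[:2]/2;print(c,y,np.linalg.norm(t[:2]-c))
e=t[:2]-132.5e-3*np.r_[np.cos(y),np.sin(y)];print(e)
c=(c+e)/2;
rows([(np.r_[c,.06],down(y+np.pi),4),(np.r_[c,.004],down(y+np.pi),5)])
```

```text
[0.45744562 0.22830411 0.03      ] [0.44964597 0.15824743 0.03      ] 0.07048951965901314 [0.43799234 0.06021759 0.016     ] 0.1692084808933369
[0.4535458  0.19327577] -1.6860174152700915 0.13396414116174424
[0.45322538 0.19183903]
[[0.3,0,0.15,0,0,0],[0.29,0,0.14,0,0,0],[0.3,0,0.15,0,0,0],[0.29,0.01,0.14,0,0,0],[0,0,0.19,0,0,0],[0,0,0.19,0,0,0],[0,0,0.18,0,0,0],[0,0,0.19,0,0,0],[0,0,0.18,0,0,0]]
```

{"fn": "play_rows", "kwargs": {"series": [[0.3,0,0.15,0,0,0],[0.29,0,0.14,0,0,0],[0.3,0,0.15,0,0,0],[0.29,0.01,0.14,0,0,0],[0,0,0.19,0,0,0],[0,0,0.19,0,0,0],[0,0,0.18,0,0,0],[0,0,0.19,0,0,0],[0,0,0.18,0,0,0],[0,0,0,0,0,0]]}}

```text
clock: 16.12
tool_pos: [0.4531, 0.1925, 0.0035]
eef_rot: [0.746, 0.666, -0.001, -0.0]
ft_force: [0.1, 0.5, 0.1]
finger_gap: 0.0853
grasp_force: 0.0
```

{"fn": "play_rows", "kwargs": {"series": [[0,0,0,0,0,0],[0,0,0,0,0,0],[0,0,0,0,0,0],[0,0,0,0,0,0],[0,0,0,0,0,0],[0,0,0,0,0,0],[0,0,0,0,0,0]], "gripper": 0, "newtons": 60}}

```text
clock: 17.0
tool_pos: [0.4546, 0.1931, 0.0051]
eef_rot: [0.746, 0.666, 0.001, 0.0]
ft_force: [1.0, -0.4, 6.3]
finger_gap: 0.0286
grasp_force: 61.0
```

Run:
```python
from h import *
s=manip.state();P=s['tool_pos'];print(P,s['eef_rot'],s['finger_gap'],s['grasp_force'])
# pre-insert: box yaw -.238, hole (.5865,-.132)
yb=-.235;u=np.array([np.cos(yb),np.sin(yb)]);h=np.array([.5865,-.1315])
tipoff=.1325-.0005; g=h-u*(tipoff+.035); print('pre',g)
R0=Ro.from_quat(s['eef_rot'])
rows([(P+[0,0,.06],R0,3),([*(P[:2]*.9),.1],R0,3),([*g,.09],down(yb+np.pi),12),([*g,.031],down(yb+np.pi),4)])
```

```text
[0.45458895 0.19305276 0.00508818] [7.45517405e-01 6.66485763e-01 6.63103100e-04 2.93356813e-04] 0.02857056501355727 61.032947301864624
pre [ 0.4240901  -0.09261522]
[[0,0,-0.33,0,0,0],[0,0,-0.33,0,0,0],[0,0,-0.34,0,0,0],[-0.13,-0.24,-0.19,0,0,0],[-0.14,-0.24,-0.2,0,0,0],[-0.13,-0.23,-0.19,0,0,0],[-0.37,0.06,0.01,0,0,-0.15],[-0.37,0.02,0.01,0,0,-0.15],[-0.37,-0.03,0.01,0,0,-0.15],[-0.36,-0.07,0.01,0,0,-0.15],[-0.35,-0.11,0.02,0,0,-0.16],[-0.34,-0.15,0.01,0,0,-0.15]]
[[-0.32,-0.19,0.02,0,0,-0.16],[-0.29,-0.23,0.01,0,0,-0.15],[-0.26,-0.26,0.02,0,0,-0.16],[-0.22,-0.3,0.01,0,0,-0.15],[-0.19,-0.32,0.02,0,0,-0.16],[-0.15,-0.34,0.01,0,0,-0.15],[0,0,0.25,0,0,0],[0,0,0.25,0,0,0],[0,0,0.24,0,0,0],[0,0,0.25,0,0,0]]
```

{"fn": "play_rows", "kwargs": {"series": [[0,0,-0.33,0,0,0],[0,0,-0.33,0,0,0],[0,0,-0.34,0,0,0],[-0.13,-0.24,-0.19,0,0,0],[-0.14,-0.24,-0.2,0,0,0],[-0.13,-0.23,-0.19,0,0,0],[-0.37,0.06,0.01,0,0,-0.15],[-0.37,0.02,0.01,0,0,-0.15],[-0.37,-0.03,0.01,0,0,-0.15],[-0.36,-0.07,0.01,0,0,-0.15],[-0.35,-0.11,0.02,0,0,-0.16],[-0.34,-0.15,0.01,0,0,-0.15]]}}

```text
clock: 18.5
tool_pos: [0.4156, 0.04, 0.0947]
eef_rot: [0.464, 0.886, -0.0, -0.0]
ft_force: [0.2, -0.7, -0.7]
finger_gap: 0.0287
grasp_force: 60.3
```

{"fn": "play_rows", "kwargs": {"series": [[-0.32,-0.19,0.02,0,0,-0.16],[-0.29,-0.23,0.01,0,0,-0.15],[-0.26,-0.26,0.02,0,0,-0.16],[-0.22,-0.3,0.01,0,0,-0.15],[-0.19,-0.32,0.02,0,0,-0.16],[-0.15,-0.34,0.01,0,0,-0.15],[0,0,0.25,0,0,0],[0,0,0.25,0,0,0],[0,0,0.24,0,0,0],[0,0,0.25,0,0,0],[0,0,0,0,0,0],[0,0,0,0,0,0]]}}

```text
clock: 20.0
tool_pos: [0.4236, -0.0926, 0.0305]
eef_rot: [0.118, 0.993, 0.0, -0.0]
ft_force: [0.1, -0.1, 0.6]
finger_gap: 0.0291
grasp_force: 60.3
```

Run:
```python
from h import *
s=manip.state();P=s['tool_pos'];x=-Ro.from_quat(s['eef_rot']).as_matrix()[:,0];print(P,x,np.arctan2(x[1],x[0]),s['finger_gap'],s['ft_force'])
tp,t=save('top','t5');sp,d=save('side','s5')
tip=P+x*.132+[0,0,.01];print('tip pred',tip);h=np.array([.5865,-.1315,.042])
a=proj(tp,tip);b=proj(sp,tip);print(a,proj(tp,h),b,proj(sp,h))
c=np.zeros((600,800,3),np.uint8)
for i,(f,uv,k) in enumerate(((t,a,5),(d,b,7.5))):
    w,hh=int(800//2/k),int(600/k/1.0)
    u0,v0=int(uv[0]-w*.55),int(uv[1]-hh/2);print(u0,v0)
    q=cv2.resize(f[v0:v0+hh,u0:u0+w,::-1],None,fx=k,fy=k,interpolation=cv2.INTER_CUBIC)
    c[:q.shape[0],400*i:400*i+q.shape[1]]=np.clip(q*1.3,0,255)
cv2.imwrite('pics/c5.png',c)
```

```text
[ 0.42356777 -0.09262772  0.03046717] [ 9.71925118e-01 -2.35290277e-01 -2.26469564e-04] -0.23751722566079994 0.02908978686845147 [ 0.09443781 -0.05472944  0.62330909]
tip pred [ 0.55186189 -0.12368604  0.04043727]
[283.93606257 189.25577975] [287.78568835 176.98363416] [271.09032897 213.90097116] [281.6381281  213.18559182]
239 129
241 173
```

View pics/c5.png

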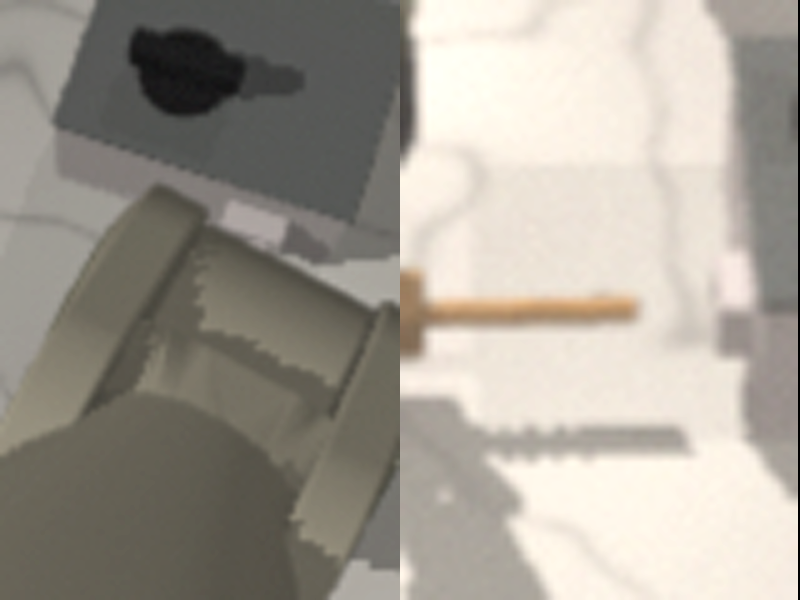

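Crops: in the side view the tip is at (272,214) and the collar mouth at about (283,213). That matches the predicted offset and height, and the knob is turned a quarter. I'll insert with a 1.5 mm rise.

{"fn": "play_rows", "kwargs": {"series": [[-0.12,0,-0.02,0,0,0],[-0.12,0,0,0,0,0],[-0.12,0,0,0,0,0],[-0.12,0,0,0,0,0],[-0.12,0,0,0,0,0],[-0.12,0,0,0,0,0],[-0.12,0,0,0,0,0],[0,0,0,0,0,0]]}}

```text
clock: 21.1
tool_pos: [0.4733, -0.1048, 0.0315]
eef_rot: [0.118, 0.993, -0.0, 0.0]
ft_force: [-0.3, -0.9, -0.4]
finger_gap: 0.0289
grasp_force: 60.3
```

{"fn": "play_rows", "kwargs": {"series": [[-0.1,0,0,0,0,0],[-0.1,0,0,0,0,0],[-0.1,0,0,0,0,0],[-0.08,0,0,0,0,0],[0,0,0,0,0,0]]}}

```text
clock: 21.72
tool_pos: [0.4952, -0.11, 0.0315]
eef_rot: [0.118, 0.993, 0.0, 0.0]
ft_force: [0.5, -0.8, -0.2]
finger_gap: 0.0292
grasp_force: 60.3
```

{"fn": "play_rows", "kwargs": {"series": [[-0.05,0,0,0,0,0],[-0.05,0,0,0,0,0],[-0.05,0,0,0,0,0],[-0.05,0,0,0,0,0],[0,0,0,0,0,0]]}}

```text
clock: 22.35
tool_pos: [0.5048, -0.1123, 0.0311]
eef_rot: [0.119, 0.993, 0.0, -0.002]
ft_force: [-5.6, 1.5, 2.5]
finger_gap: 0.0287
grasp_force: 60.7
```

{"fn": "play_rows", "kwargs": {"series": [[-0.05,0,0,0,0,0],[-0.05,0,0,0,0,0],[-0.05,0,0,0,0,0],[0,0,0,0,0,0]]}}

```text
clock: 22.85
tool_pos: [0.513, -0.1143, 0.031]
eef_rot: [0.119, 0.993, 0.0, -0.002]
ft_force: [-6.6, 1.3, 3.5]
finger_gap: 0.0295
grasp_force: 60.7
```

Run:
```python
from h import *
s=manip.state();print(s['tool_pos'],s['ft_force'])
a,t=save('top','t6');b,d=save('side','s6')
print('diff lid',np.abs(t[100:165,245:335].astype(int)-cv2.imread('pics/t5.png')[100:165,245:335,::-1]).mean())
```

```text
[ 0.51295375 -0.11425721  0.03097495] [-6.56680685  1.29695091  3.45692044]
diff lid 14.653105413105413
```

{"fn": "play_rows", "kwargs": {"series": [[-0.04,0,0,0,0,0],[0,0,0,0,0,0],[0,0,0,0,0,0],[0,0,0,0,0,0],[0,0,0,0,0,0],[0,0,0,0,0,0],[0,0,0,0,0,0]]}}

```text
clock: 23.82
tool_pos: [0.5149, -0.1147, 0.031]
eef_rot: [0.119, 0.993, 0.0, -0.002]
ft_force: [-6.6, 1.1, 3.4]
finger_gap: 0.0287
grasp_force: 60.7
```

Run:
```python
from h import *
b,d=save('side','s7')
cv2.imwrite('pics/s7c.png',cv2.resize(d[130:260,220:360,::-1],None,fx=4,fy=4,interpolation=cv2.INTER_CUBIC))
```

```text
(no output)
```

View pics/s7c.png

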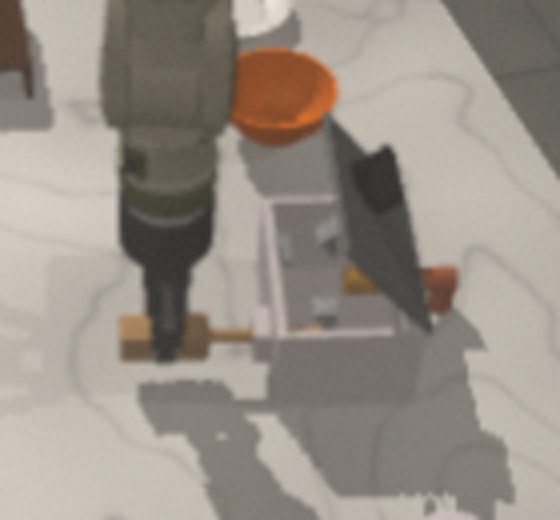

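The crop shows the lid sprung open, with the dowel in the collar at about (250,335). Next I withdraw straight back and lay the dowel down.

{"fn": "play_rows", "kwargs": {"series": [[0.1,0,0,0,0,0],[0.15,0,0,0,0,0],[0.2,0,0,0,0,0],[0.2,0,0,0,0,0],[0.2,0,0,0,0,0],[0.2,0,0,0,0,0],[0.2,0,0,0,0,0],[0.2,0,0,0,0,0],[0.2,0,0,0,0,0],[0.1,0,0,0,0,0],[0.05,0,0,0,0,0],[0,0,0,0,0,0]]}}

```text
clock: 25.38
tool_pos: [0.4127, -0.0901, 0.0316]
eef_rot: [0.119, 0.993, -0.0, 0.0]
ft_force: [-0.3, 0.5, -0.5]
finger_gap: 0.0286
grasp_force: 60.3
```

{"fn": "play_rows", "kwargs": {"series": [[0,0,0.1,0,0,0],[0,0,0.1,0,0,0],[0,0,0.1,0,0,0],[0,0,0.06,0,0,0],[0,0,0.03,0,0,0],[0,0,0,0,0,0],[0,0,0,0,0,0]]}}

```text
clock: 26.25
tool_pos: [0.4127, -0.0901, 0.0082]
eef_rot: [0.118, 0.993, -0.0, 0.0]
ft_force: [-0.5, 0.8, 0.3]
finger_gap: 0.0289
grasp_force: 60.3
```

{"fn": "play_rows", "kwargs": {"series": [[0,0,0.02,0,0,0],[0,0,0.02,0,0,0],[0,0,0.01,0,0,0],[0,0,0,0,0,0]]}}

```text
clock: 26.75
tool_pos: [0.4125, -0.09, 0.0051]
eef_rot: [0.118, 0.993, 0.0, -0.0]
ft_force: [0.6, -0.4, 0.3]
finger_gap: 0.0287
grasp_force: 60.4
```

{"fn": "play_rows", "kwargs": {"series": [[0,0,0,0,0,0],[0,0,0,0,0,0],[0,0,0,0,0,0],[0,0,0,0,0,0],[0,0,-0.2,0,0,0],[0,0,-0.5,0,0,0],[0,0,-0.7,0,0,0],[0,0,-0.7,0,0,0],[0,0,-0.7,0,0,0],[0,0,0,0,0,0]], "gripper": 1}}

```text
clock: 28.0
tool_pos: [0.4148, -0.0909, 0.1771]
eef_rot: [0.118, 0.993, -0.001, 0.004]
ft_force: [-0.5, 0.8, -0.7]
finger_gap: 0.0856
grasp_force: 0.0
```

Run:
```python
from h import *
b,d=save('side','s8')
cv2.imwrite('pics/s8c.png',cv2.resize(d[100:350,150:380,::-1],None,fx=2.4,fy=2.4,interpolation=cv2.INTER_CUBIC))
```

```text
(no output)
```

View pics/s8c.png

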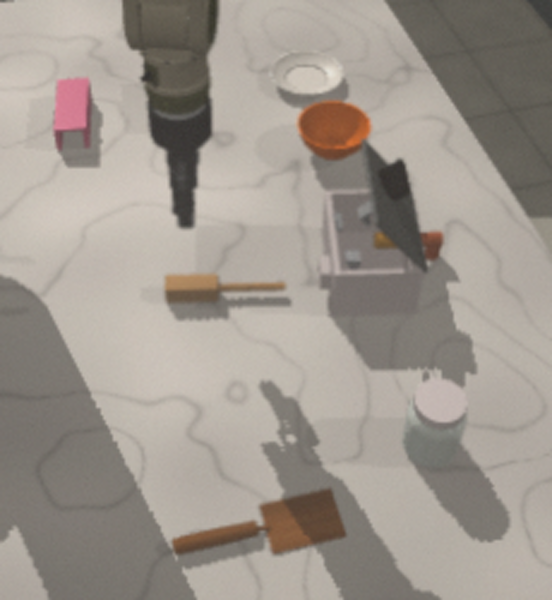

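The crop shows the dowel lying flat from (165,287) to (285,286), the lid open and the bystanders where they were. I'm handing in.

```bash
python3 -c "
from workcell import job_done
print(job_done())"
```

```text
the job is handed in; nothing more can be done
None
```

I turned the knob a full quarter turn, drew the dowel out and took it afresh by the handle, and pressed the catch until the lid sprung open. The dowel now lies flat on the marble, the jar, bowl, saucer and spatula were not touched, and I handed the job in at about 28 s; no verdict came back.

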